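# Reassemble the compressor's snap-cap intake filter

### The job

Put the compressor's intake filter together on its aluminium base: lay the bronze filter disc flat and centred on the red gasket and let go of it, then the perforated steel disc centred on top of that, then press the blue cap straight down between the two spring clips until they snap over its rim. Do not let go at the end: finish with the gripper still on the cap, pressing it firmly down onto the stack. Leave the bottle, tin, tape, spark plug and phone where they are.

Things in the scene. Friction and masses are not known exactly. Their poses are not given: they have to be found in the camera images.
- filter_base: fixed aluminium base: plate 130 (its x) x 100 (its y) x 8 mm, with a round pedestal (radius 34 mm at the foot, 29 above) that carries the red gasket, and an upright steel spring clip at each end of its x axis. Its two y sides are open above the plate, so fingers closing along its y axis pass beside the clips. Origin: centre of its underside; z up
- seat (a point): centre of the top face of the red gasket (54 mm across), 30 mm above the bench. The gasket is springy: it yields about 1 mm per 4 N, 4 mm at most. This point is fixed to the base and does not move with the gasket
- noses (a point): point midway between the noses of the two clips, 58 mm above the bench, straight above the seat. Clips are 30 mm wide, outer faces 48 mm from this axis, tops 76 mm above the bench; the gap between them is about 86 mm at the top and narrows to 62 mm at the noses
- bronze_disc: round bronze-coloured filter disc, 54 mm across, 8 mm thick, about 70 g, lying flat; goes on the gasket. Grasp it across its edge. Origin: centre of its underside; z up
- steel_disc: round steel disc with dark holes, 54 mm across, 6 mm thick, about 70 g, lying flat; goes on the bronze disc. Grasp it across its edge. Origin: centre of its underside; z up
- cap: blue plastic snap cap, 36 mm tall, about 60 g: foot 48 mm across and 4 mm high, round flange 70 mm across whose flat top is 11 mm above the underside, knob 28 mm across from 11 to 36 mm to hold it by; any yaw. Origin: centre of its underside; z up. Home on both discs its underside is 14 mm above the seat point
- cap_rim (a point): centre of the flat top of the cap's flange (11 mm above its underside). Pressed down, the flange pushes the clips apart from about 9 mm above home, resistance rising to roughly 7 to 14 N; about 4 to 5 mm above home the clips snap inward over the flange and the force drops (they even pull the cap down); below home the cap meets the springy gasket
- clip_far (a joint): spring clip at the base's +x end: 0 upright at rest, about 0.05 rad when the cap's flange pushes it outward, springs back
- clip_near (a joint): spring clip at the base's -x end: the same
- cola_bottle: cola bottle, 65 mm wide, 204 mm tall, standing; bystander. Origin: centre of its underside
- grease_tin: round red and yellow tin, 64 mm wide, 36 mm tall; bystander. Origin: centre of its underside
- tape_black: roll of black tape lying flat, 62 mm wide, 19 mm tall; bystander. Origin: centre of its underside
- spark_plug: used spark plug lying down, 75 mm long, 24 mm wide, 21 mm tall; bystander. Origin: under its middle
- phone: black push-button phone lying flat, 46 x 108 x 14 mm; bystander. Origin: centre of its underside
There are look-alikes about, which are no part of the job. What is meant by the bronze_disc is not green, pink or turquoise, and is the smaller of those in its own colour.

How it is judged (in metres and radians):
On the way, in this order (a step that is already met when the one before it is completed fails the run):
1. the bronze disc lies flat and centred on the gasket, let go (horizontal distance between bronze_disc and seat below 0.006 m and z of bronze_disc in the frame of seat between -0.008 and 0.0015 m and angle between bronze_disc's own z axis and vertical below 0.06 rad and contact force between the fingers and bronze_disc below 0.1 N), for 0.2 s.
2. the steel disc lies flat and centred on the bronze disc, let go (horizontal distance between each of bronze_disc, steel_disc and seat below 0.006 m and z of bronze_disc in the frame of seat between -0.008 and 0.0015 m and angle between each of bronze_disc, steel_disc's own z axis and vertical below 0.06 rad and z of steel_disc in the frame of seat between 0 and 0.0095 m and horizontal distance between steel_disc and bronze_disc below 0.006 m and contact force between the fingers and steel_disc below 0.1 N), for 0.2 s.
3. the cap is snapped in under both clips (horizontal distance between each of bronze_disc, steel_disc and seat below 0.006 m and z of bronze_disc in the frame of seat between -0.008 and 0.0015 m and angle between each of bronze_disc, steel_disc, cap's own z axis and vertical below 0.06 rad and z of steel_disc in the frame of seat between 0 and 0.0095 m and horizontal distance between steel_disc and bronze_disc below 0.006 m and horizontal distance between cap and seat below 0.005 m and z of cap in the frame of seat between 0.005 and 0.0157 m and value of joint each of clip_far, clip_near below 0.02 rad), for 0.2 s.
At the end, for the whole second after the job is handed in: Discs flat on the gasket, within 6 mm of its centre and of each other; cap level, within 5 mm of centre, under both clips (at most 1.7 mm above home, clips back under 0.02 rad); fingers on the cap (over 3 N), cap pressing the steel disc with over 4 N (all of step 3 and contact force between cap and steel_disc above 4 N and contact force between the fingers and cap above 3 N); the arm keeps its last pose, push and grip.
It fails at once if the bottle is pushed more than 30 mm (distance of cola_bottle from where it was at the start of the episode above 0.03 m).
It fails at once if the tin is pushed more than 30 mm (distance of grease_tin from where it was at the start of the episode above 0.03 m).
It fails at once if the tape is pushed more than 30 mm (distance of tape_black from where it was at the start of the episode above 0.03 m).
It fails at once if the spark plug is pushed more than 30 mm (distance of spark_plug from where it was at the start of the episode above 0.03 m).
It fails at once if the phone is pushed more than 30 mm (distance of phone from where it was at the start of the episode above 0.03 m).
It also fails if it takes over 72 s, if anything falls off the work surface, if the arm or the gripper's body presses on something with over 40 N, if the wrist force passes 120 N, or if a joint passes its speed limit or range.

### The arm

A 6-joint arm with a two-finger parallel gripper is mounted at the origin on a cart in front of the work surface, level with it; the furniture and walls round the work are solid. World frame = base frame: x ahead of the robot, y to its left, z up, the work surface at z = 0. Lengths are in mm, angles in rad, forces in N, time in s.
With the tool pointing down it reaches from about 325 to 900 mm from the base axis. Payload 3.5 kg.
Tool frame: the origin (TCP) lies on the centre line of the jaws, within the pads' length; the fingertips stand 11 mm ahead of it and the grasp point (between the pads) lies 8 mm behind it; z points along the fingers, y is the line along which they close (so a half turn about z gives the same grasp; the last joint's range is limited). The gripper opens to 85 mm and grips with 20 to 120 N. Pads are 22 mm wide; open, the fingers measure 114 mm over their backs; the gripper's body (76 mm by 85 mm) begins 54 mm behind the grasp point. The pads swing forward as they close: fully open they stand 13 mm farther back than shut.
Start: joints at [-1.451, 0.276, -0.026, 1.268, 0, 1.467], TCP at [138.089, -609.552, 214.513] pointing down, gripper open.
Joint ranges: [-3.12, 3.12], [-0.85, 1.88], [-1.08, 1.24], [-1.95, 2.15], [-1.57, 1.53], [-3.14, 3.14]. Speed limits (rad/s): [2.57, 2.57, 3.14, 3.14, 3.14, 3.14].

### API

Orientations are given as a unit quaternion [w, x, y, z].
In Python, from station import ctrl, cams, job gives the robot as it stands.
- The arm moves only by the tool move_arm, never from a script. Its argument "commands" is a list of rows, each a list of 2 entries, a list of its own where there are three numbers: the shift along the tool's x, y, z in m, then the turn about the tool's z in rad. In form: [[[x, y, z], turn], ...]. A call has exactly 10 rows; each row shifts and turns the commanded pose from where the row before left it, along the tool's axes as they then stand; what a row does not reach is not made up. A row lasts 1/10 s, in which the tool goes at most 50 mm and 8.59 degrees, less where a joint would pass 70% of its speed; a pose out of reach is approached as far as the arm can. A call is refused whole if a number of a shift passes 0.05 or a number of a turn 0.15, either way. A call with a gripper value outside its range is refused whole. "claw" is the finger opening in m, from 0 to 0.0854, set as the call begins (left out, the last holds). The fingers move at their own pace and stop on an object; "newtons" is the grip in N (left out, the last holds). Time passes only in rows, so rows that do not move let the fingers close, or fill a call up. It gives the time, the measured TCP pose, the force, the opening and the grip force at its end, in the units of the state.
- ctrl.observe(): the state, without advancing time (a new reading comes with each control period).
- cams.snapshot(name): name is "scene" or "top" or "wrist"; returns a dict with "img" (420x560x3 uint8, red, green, blue), "depth" (420x560 float32, mm along the optical axis (not along the pixel's ray), 0 where there is no reading), "camera_matrix" (3x3 intrinsics, pixels), "origin" and "orientation" of the camera in the world; the wrist camera has in their place "tool_from_camera" (4x4, takes a point from camera to tool coordinates, whose origin is the TCP and whose axes are the flange's). Camera axes: x right, y up, looking along -z (the intrinsics and any distortion apply to the point x, -y, -z); pixel columns grow to the right and rows downward; lengths in mm; the calibration is good to about 2 mm. The wrist camera is an equidistant fisheye: a pixel r from the principal point sees the ray r / f radians off the axis. A picture is of the moment at which its call begins: read the wrist's pose just before it.
- job.hand_in(): hands the job in; it is judged then, once.
The state is a dict: "clock": time; "joint_positions": joint angles; "dq": joint speeds; "joint_efforts": joint torques, N m; "tool_pos": TCP position; "tool_rot": TCP orientation; "ft_force": force on the tool from outside, world axes, zero at the start; "torque": the same for the moment, N m; "opening": finger opening in mm; "grip_force": force on a finger pad.
Only numpy, scipy, OpenCV 4.12 (cv2) and the standard library are available. Lean on these libraries where they do the work, as an engineer would, in place of code of your own. Each camera call takes 0.05 s, during which the arm holds its last target. There are 200 camera calls.

## Working session

There is one attempt and no reset: what is moved stays moved. The work goes in short steps, Python scripts to look and compute and a tool call to move; the robot and the scene stay as the last step left them, time stands still between calls to the robot, and variables do not carry over. Pictures are saved under pics/ and viewed, at most 10 in all, crops included, and the job is handed in when it is done.

Besides the shell and the picture viewer there is one more tool, called after ">>>" by a JSON object that holds its "fn" and its "kwargs". move_arm: Moves the arm, as the interface text tells. Its arguments: {"type":"object","properties":{"commands":{"type":"array","items":{"type":"array"}},"claw":{"type":"number"},"newtons":{"type":"number"}},"required":["commands"]}

```bash
mkdir -p pics; ls
cat > h.py <<'E'
import numpy as np,cv2
from scipy.spatial.transform import Rotation as R
def load(n):
    return np.load(f'{n}.npy',allow_pickle=True).item()
def q2R(q): return R.from_quat([q[1],q[2],q[3],q[0]]).as_matrix()
def cloud(s):
    K=s['camera_matrix'];d=s['depth'];h,w=d.shape
    v,u=np.mgrid[:h,:w].astype(float)
    p=np.stack([(u-K[0,2])/K[0,0]*d,-(v-K[1,2])/K[1,1]*d,-d],-1)
    return p@camR(s).T+np.array(s['origin'])
def camR(s):
    o=np.array(s['orientation'])
    return o if o.shape==(3,3) else q2R(o)
def ray(s,u,v,z):
    K=s['camera_matrix'];r=camR(s)@np.array([(u-K[0,2])/K[0,0],-(v-K[1,2])/K[1,1],-1]);o=np.array(s['origin'])
    return o+r*(z-o[2])/r[2]
E
python3 - <<'E'
from station import ctrl,cams,job
import numpy as np,cv2
o=ctrl.observe();print(o)
for n in ['scene','top','wrist']:
    s=cams.snapshot(n);np.save(n+'.npy',s,allow_pickle=True)
    cv2.imwrite(f'pics/{n}0.png',s['img'][:,:,::-1]);print(n,{k:v for k,v in s.items() if k not in('img','depth')})
E
```

```text
pics
{'clock': 0.0, 'joint_positions': array([-1.45142154e+00,  2.77115044e-01, -2.78883520e-02,  1.26804521e+00,
        4.80153475e-06,  1.46740840e+00]), 'dq': array([ 2.73188725e-03,  2.73087929e-04, -1.36486793e-03, -4.88027616e-05,
        4.44767382e-04, -1.03097785e-03]), 'joint_efforts': array([ 1.47759125e-03, -4.45518994e+01,  2.95196146e+01,  1.64479605e-02,
       -5.39909774e-05, -2.03617795e-06]), 'tool_pos': array([ 137.97710561, -608.72275854,  213.36741169]), 'tool_rot': array([-1.12612105e-03,  9.93802877e-01,  1.11151126e-01, -6.60091891e-06]), 'ft_force': array([ 0.16692153, -0.27043618, -0.41821508]), 'torque': array([-0.00224255,  0.01930688,  0.06108984]), 'grip_force': 0.0, 'opening': 85.40793838339864}
scene {'camera_matrix': array([[451.41263638,   0.        , 283.65740913],
       [  0.        , 451.41263638, 205.69607853],
       [  0.        ,   0.        ,   1.        ]]), 'origin': array([ 33.7707857 , 614.13188047, 708.43974287]), 'orientation': array([-0.30764102, -0.14887978,  0.39086203,  0.85464536])}
top {'camera_matrix': array([[513.29828121,   0.        , 290.22184402],
       [  0.        , 513.29828121, 207.75590321],
       [  0.        ,   0.        ,   1.        ]]), 'origin': array([ 397.36515038,   60.58260003, 1164.40973636]), 'orientation': array([-0.7033438 , -0.04369466,  0.04485272,  0.70808651])}
wrist {'camera_matrix': array([[325.1922621 ,   0.        , 276.63151571],
       [  0.        , 325.1922621 , 210.33320276],
       [  0.        ,   0.        ,   1.        ]]), 'tool_from_camera': array([[-8.99787868e-05,  9.57893038e-01,  2.87125267e-01,
         7.48228516e+01],
       [ 9.99999993e-01,  1.09401316e-04, -5.16010752e-05,
        -1.32199689e+00],
       [-8.08401927e-05,  2.87125261e-01, -9.57893041e-01,
        -1.58306702e+02],
       [ 0.00000000e+00,  0.00000000e+00,  0.00000000e+00,
         1.00000000e+00]])}
```

View pics/top0.png

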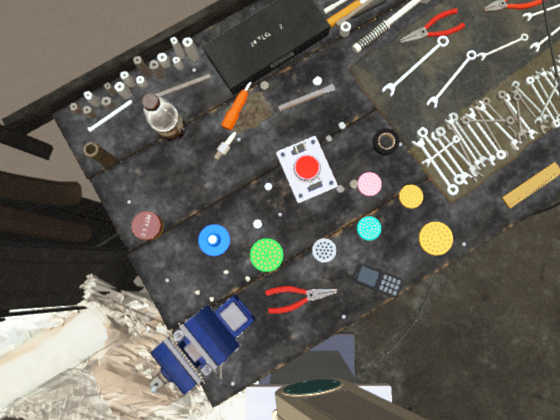

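View pics/scene0.png

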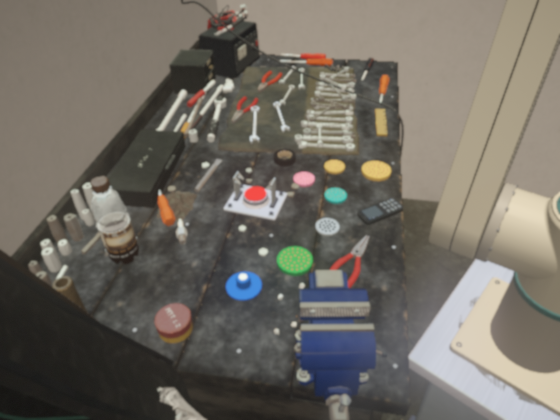

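The top view shows the base with its red gasket at (306,168), the cap at (214,240), the perforated steel disc at (324,250), the phone at (380,280), the tape at (386,141), the tin at (147,225) and the spark plug at (226,145). The candidates for the bronze disc are yellow small (411,196), yellow large (436,238), pink (370,184), turquoise (369,228) and green (267,255). The small yellow one at (411,196) fits: it isn't an excluded colour, and it is the smaller of the two yellow discs. I'll check this by size and with a crop.

```bash
cat > m.py <<'E'
from h import *
def blob(s,lo,hi,u,v,rad=45):
    hsv=cv2.cvtColor(s['img'],cv2.COLOR_RGB2HSV);m=cv2.inRange(hsv,lo,hi)
    k=np.zeros_like(m);cv2.circle(k,(u,v),rad,255,-1);m&=k
    m=cv2.morphologyEx(m,cv2.MORPH_CLOSE,np.ones((5,5)))
    c=max(cv2.findContours(m,cv2.RETR_EXTERNAL,cv2.CHAIN_APPROX_NONE)[0],key=cv2.contourArea)
    return c[:,0,:].astype(float)
def meas(s,c,z):
    p=np.array([ray(s,u,v,z)[:2] for u,v in c])
    (x,y),(a,b),_=cv2.fitEllipse(p.astype(np.float32))
    return np.round([x,y,a,b],1)
E
python3 - <<'E'
from m import *
t=load('top');sc=load('scene');X=cloud(t);XS=cloud(sc)
J=[('bronze',(15,120,120),(35,255,255),8,(411,196),(334,167),22),('bigyel',(15,120,120),(35,255,255),8,(436,238),(376,170),26),
('steel',(0,0,110),(179,70,255),6,(324,250),(327,226),16),('cap',(95,120,60),(125,255,255),11,(214,240),(243,286),26),('gasket',(0,150,120),(8,255,255),30,(306,168),(255,195),18)]
for n,lo,hi,z,a,b,r in J:
    for s,P,(u,v) in ((t,X,a),(sc,XS,b)):
        try:
            c=blob(s,lo,hi,u,v,r);print(n,meas(s,c,z),'px',c.mean(0).round(1),'depth pt',P[v,u].round(1))
        except Exception as e: print(n,e)
print('base pts')
# plate, clips by height in top cloud
P=X[125:215,260:350].reshape(-1,3)
m=(P[:,2]>4)&(P[:,2]<13); q=P[m][:,:2]
print(m.sum(),cv2.minAreaRect(q.astype(np.float32)))
for P in (P,XS[165:225,215:295].reshape(-1,3)):
    m=(P[:,2]>55)&(P[:,2]<85);print(m.sum(),P[m].round(0)[::max(1,m.sum()//14)].tolist())
# white-plate mask
hsv=cv2.cvtColor(t['img'],cv2.COLOR_RGB2HSV)
a=cv2.resize(t['img'][120:220,255:355],(400,400),interpolation=cv2.INTER_CUBIC)
b=cv2.resize(t['img'][165:265,355:455],(400,400),interpolation=cv2.INTER_CUBIC)
cv2.imwrite('pics/crop1.png',np.hstack([a,b])[:,:,::-1])
E
```

```text
bronze [ 568.1 -216.5   53.9   54.6] px [410.9 196. ] depth pt [ 568.2 -217.1    8.1]
bronze [ 568.1 -216.2   49.3   61.9] px [335.2 168.4] depth pt [ 565.4 -212.6    7.1]
bigyel [ 471.9 -268.8   75.2   76.4] px [435.5 238.1] depth pt [ 471.8 -268.8   12.3]
bigyel [ 465.2 -256.5   56.5   66.3] px [375.4 174.5] depth pt [ 469.4 -265.    11.4]
steel [446.1 -17.1  54.1  57.4] px [324.2 250.8] depth pt [446.7 -16.9  10. ]
steel [447.9 -18.4  55.8  70.6] px [326.8 224.8] depth pt [446.6 -16.3   6. ]
cap [471.7 230.7  70.6  71.7] px [213.7 239.7] depth pt [469.1 226.1  36.8]
cap [470.5 232.2  68.8  72.9] px [243.1 284.5] depth pt [462.2 240.1  24.6]
gasket [633.4  20.8  48.3  49. ] px [306.7 166.7] depth pt [630.5  22.1  28.2]
gasket [633.7  18.7  43.   50.9] px [255.3 192.9] depth pt [628.6  25.4  29.9]
base pts
1758 ((633.0023193359375, 24.314735412597656), (206.3508758544922, 208.28341674804688), 89.59780883789062)
126 [[683.0, 25.0, 75.0], [678.0, 27.0, 77.0], [680.0, 25.0, 59.0], [677.0, 29.0, 63.0], [676.0, 38.0, 59.0], [673.0, 42.0, 63.0], [670.0, 25.0, 65.0], [667.0, 23.0, 60.0], [606.0, -1.0, 60.0], [599.0, 15.0, 64.0], [594.0, -6.0, 77.0], [593.0, -4.0, 72.0], [590.0, 3.0, 77.0], [590.0, 2.0, 61.0]]
158 [[681.0, 28.0, 78.0], [675.0, 27.0, 71.0], [679.0, 28.0, 64.0], [673.0, 28.0, 64.0], [671.0, 26.0, 60.0], [602.0, -7.0, 71.0], [593.0, -5.0, 74.0], [591.0, 2.0, 76.0], [604.0, -3.0, 64.0], [660.0, 41.0, 60.0], [659.0, 45.0, 60.0], [588.0, 15.0, 74.0], [590.0, 3.0, 62.0], [596.0, 17.0, 62.0], [586.0, 14.0, 60.0]]
```

View pics/crop1.png

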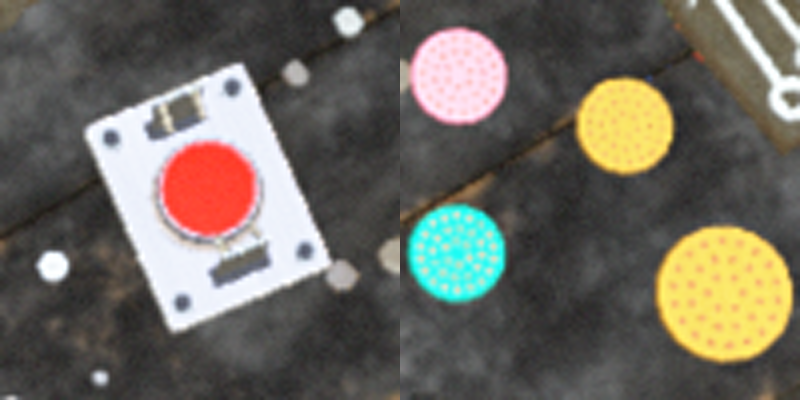

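The crop confirms it. The yellow disc on the upper right measures 54 mm (the large one 76 mm), so the small yellow at (411,196) is the bronze disc. On the base, the clips sit at crop (180,110) and (238,250). Next I need the base yaw and the moves.

```bash
cat >> m.py <<'E'
def state():
    from station import ctrl
    o=ctrl.observe();M=q2R(o['tool_rot']);return o,M
def delta(xy,yaw=None):
    o,M=state();d=M.T@np.r_[np.array(xy)-o['tool_pos'][:2],0]
    a=np.arctan2(M[1,0],M[0,0]);return d.round(1),'tcp',o['tool_pos'].round(1),'xang',a.round(3),'turn',None if yaw is None else round(-(yaw-a),3),'F',o['ft_force'].round(1)
E
python3 - <<'E'
from m import *
t=load('top')
hsv=cv2.cvtColor(t['img'],cv2.COLOR_RGB2HSV)
m=cv2.inRange(hsv,(0,0,170),(179,60,255));k=np.zeros_like(m);cv2.circle(k,(307,169),42,255,-1);m&=k
c=max(cv2.findContours(m,cv2.RETR_EXTERNAL,cv2.CHAIN_APPROX_NONE)[0],key=cv2.contourArea)[:,0,:]
p=np.array([ray(t,u,v,8)[:2] for u,v in c]).astype(np.float32);r=cv2.minAreaRect(p);print('plate',r)
for lo in (70,110): print('gasket',meas(t,blob(t,(0,lo,100),(9,255,255),306,168,17),30))
b=cv2.boxPoints(r);e=b-np.roll(b,1,0);L=np.hypot(*e.T);v=e[L.argmax()];v*=np.sign(v[0]);yaw=np.arctan2(v[1],v[0]);print('yaw',yaw)
X=cloud(t).reshape(-1,3)
for n,c in (('br',(568,-216)),('st',(446,-17)),('cap',(471,231))):
    d=X[:,:2]-c;y=np.array([-np.sin(yaw),np.cos(yaw)]);x=np.array([np.cos(yaw),np.sin(yaw)])
    for s in(1,-1):
        q=(abs(d@x)<14)&(s*(d@y)>29)&(s*(d@y)<62);print(n,s,q.sum(),X[q,2].max().round(1),np.median(X[q,2]).round(1))
print(delta((568,-216.3),yaw))
E
```

```text
plate ((628.1959228515625, 15.060440063476562), (143.9102020263672, 107.57462310791016), 22.77007484436035)
gasket [633.5  20.8  49.   49.3]
gasket [633.5  20.8  49.   49.3]
yaw 0.3974129
br 1 171 6.4 -0.3
br -1 167 5.5 0.1
st 1 182 5.3 0.1
st -1 178 5.0 0.2
cap 1 177 13.4 0.5
cap -1 184 14.4 0.6
(array([ 506.1, -287.9,    0.6]), 'tcp', array([ 138. , -608.9,  213.6]), 'xang', np.float64(0.223), 'turn', np.float64(-0.175), 'F', array([0.4, 0.1, 0.6]))
```

>>> {"fn": "move_arm", "kwargs": {"commands": [[[0,0,0],-0.088],[[0,0,0],-0.088],[[0.0366,-0.013,0],0],[[0.0366,-0.013,0],0],[[0.0366,-0.013,0],0],[[0.0366,-0.013,0],0],[[0.0366,-0.013,0],0],[[0.0366,-0.013,0],0],[[0.0366,-0.013,0],0],[[0.0366,-0.013,0],0]], "claw": 0.066, "newtons": 40}}

```text
clock: 1.15
tool_pos: [368.4, -398.6, 214.3]
tool_rot: [-0.0, 0.98, 0.198, -0.0]
ft_force: [0.1, -0.5, -0.5]
opening: 65.8
grip_force: 0.0
```

>>> {"fn": "move_arm", "kwargs": {"commands": [[[0.0366,-0.013,0.015],0],[[0.0366,-0.013,0.015],0],[[0.0366,-0.013,0.015],0],[[0.0366,-0.013,0.015],0],[[0.0366,-0.013,0.015],0],[[0.0366,-0.013,0.015],0],[[0.0366,-0.013,0.015],0],[[0,0,0],0],[[0,0,0],0],[[0,0,0],0]]}}

```text
clock: 2.15
tool_pos: [567.8, -217.3, 109.8]
tool_rot: [0.0, 0.98, 0.198, -0.0]
ft_force: [-0.2, -0.4, 0.5]
opening: 65.9
grip_force: 0.0
```

Run:
```python
from m import *
from station import cams
print(delta((568,-216.3),0.398));t=load('top')
q=np.array([ray(t,255+u/4,120+v/4,8)[:2] for u,v in ((86,130),(243,65),(330,263),(173,333))]);print(q.mean(0),np.diff(np.vstack([q,q[:1]]),axis=0))
s=cams.snapshot('wrist');np.save('w1.npy',s,allow_pickle=True);cv2.imwrite('pics/w1.png',s['img'][:,:,::-1])
```

```text
(array([ 0.5, -0.8, -0. ]), 'tcp', array([ 567.8, -217.3,  109.8]), 'xang', np.float64(0.398), 'turn', np.float64(0.0), 'F', array([-0.2, -0.4,  0.5]))
[631.70735954  19.17921383] [[  37.78714884  -90.85059592]
 [-116.26509304  -48.15491688]
 [ -39.72216616   89.97200122]
 [ 118.20011036   49.03351158]]
```

View pics/w1.png

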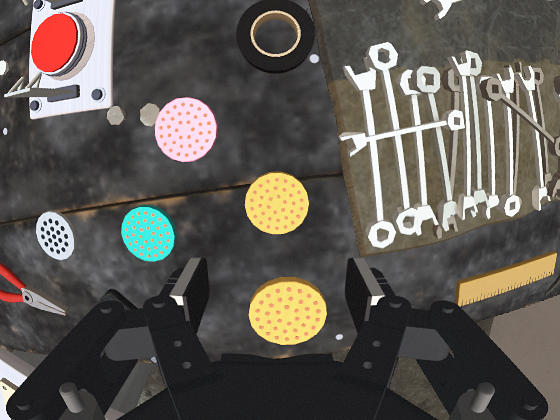

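The wrist view shows the small yellow disc at (277,203), near the optical axis and so below the TCP. The large one is nearer at (288,312), the tape is at (275,35) and the base is at the upper left. I'll check the disc centre with the fisheye model.

```bash
cat >> m.py <<'E'
def wray(s,o,u,v,z):
    K=s['camera_matrix'];dx,dy=u-K[0,2],v-K[1,2];r=np.hypot(dx,dy);th=r/K[0,0];k=np.sin(th)/max(r,1e-9)
    c=np.array([dx*k,-dy*k,-np.cos(th)]);T=s['tool_from_camera'];M=q2R(o['tool_rot'])
    d=M@T[:3,:3]@c;p=M@T[:3,3]+o['tool_pos'];return p+d*(z-p[2])/d[2]
def wmeas(s,o,c,z):
    p=np.array([wray(s,o,u,v,z)[:2] for u,v in c]);(x,y),(a,b),_=cv2.fitEllipse(p.astype(np.float32));return np.round([x,y,a,b],1)
E
python3 - <<'E'
from m import *
o,M=state();s=load('w1')
print(wmeas(s,o,blob(s,(15,120,120),(35,255,255),277,203,38),8))
print('steel',wmeas(s,o,blob(s,(0,0,110),(179,70,255),55,235,26),6))
print('gasket',wmeas(s,o,blob(s,(0,150,120),(9,255,255),54,43,30),30))
print('tape?',wray(s,o,275,35,19))
E
```

```text
[ 570.1 -215.4   52.4   53.3]
steel [449.6 -16.1  52.1  54. ]
gasket [635.2  19.8  51.5  52.1]
tape? [ 694.40370967 -162.12788576   19.        ]
```

>>> {"fn": "move_arm", "kwargs": {"commands": [[[0.0016,-0.0008,0.015],0],[[0,0,0.015],0],[[0,0,0.015],0],[[0,0,0.015],0],[[0,0,0.012],0],[[0,0,0.009],0],[[0,0,0.006],0],[[0,0,0.003],0],[[0,0,0],0],[[0,0,0],0]], "claw": 0.062}}

```text
clock: 3.2
tool_pos: [570.0, -215.5, 20.1]
tool_rot: [0.0, 0.98, 0.198, 0.0]
ft_force: [-0.3, 0.7, -0.4]
opening: 62.4
grip_force: 0.0
```

>>> {"fn": "move_arm", "kwargs": {"commands": [[[0,0,0.001],0],[[0,0,0.001],0],[[0,0,0.001],0],[[0,0,0.001],0],[[0,0,0.001],0],[[0,0,0.0],0],[[0,0,0.0],0],[[0,0,0],0],[[0,0,0],0],[[0,0,0],0]]}}

```text
clock: 4.2
tool_pos: [569.5, -215.3, 14.6]
tool_rot: [0.0, 0.98, 0.198, 0.0]
ft_force: [0.1, 0.4, 0.0]
opening: 62.0
grip_force: 0.0
```

>>> {"fn": "move_arm", "kwargs": {"commands": [[[0,0,0.001],0],[[0,0,0.001],0],[[0,0,0.001],0],[[0,0,0.0005],0],[[0,0,0],0],[[0,0,0.0],0],[[0,0,0.0],0],[[0,0,0],0],[[0,0,0],0],[[0,0,0],0]]}}

```text
clock: 5.2
tool_pos: [569.5, -215.3, 11.0]
tool_rot: [0.0, 0.98, 0.198, 0.0]
ft_force: [0.6, -0.5, 0.5]
opening: 62.3
grip_force: 0.0
```

>>> {"fn": "move_arm", "kwargs": {"commands": [[[0,0,0.0005],0],[[0,0,0.0005],0],[[0,0,0.0005],0],[[0,0,0.0005],0],[[0,0,0],0],[[0,0,0.0],0],[[0,0,0.0],0],[[0,0,0],0],[[0,0,0],0],[[0,0,0],0]]}}

```text
clock: 6.2
tool_pos: [569.5, -215.3, 9.0]
tool_rot: [0.0, 0.98, 0.198, 0.0]
ft_force: [-0.5, 0.0, -0.0]
opening: 62.1
grip_force: 0.0
```

>>> {"fn": "move_arm", "kwargs": {"commands": [[[0,0,0],0],[[0,0,0],0],[[0,0,0],0],[[0,0,0],0],[[0,0,0],0],[[0,0,0],0],[[0,0,0],0],[[0,0,0],0],[[0,0,0],0],[[0,0,0],0]], "claw": 0.045, "newtons": 40}}

```text
clock: 7.2
tool_pos: [569.4, -215.3, 9.0]
tool_rot: [-0.0, 0.98, 0.198, -0.0]
ft_force: [0.4, -0.6, -0.3]
opening: 44.9
grip_force: 0.0
```

>>> {"fn": "move_arm", "kwargs": {"commands": [[[0,0,-0.003],0],[[0,0,-0.005],0],[[0,0,-0.01],0],[[0,0,-0.015],0],[[0,0,-0.02],0],[[0,0,-0.02],0],[[0,0,-0.02],0],[[0,0,-0.01],0],[[0,0,0],0],[[0,0,0],0]]}}

```text
clock: 8.2
tool_pos: [569.4, -215.3, 112.1]
tool_rot: [0.0, 0.98, 0.198, 0.0]
ft_force: [0.1, 0.1, -0.8]
opening: 44.7
grip_force: 0.0
```

Run:
```python
from m import *
from station import cams
print(delta((633.3,20.3),0.398))
o,M=state();s=cams.snapshot('wrist');np.save('w2.npy',s,allow_pickle=True);cv2.imwrite('pics/w2.png',s['img'][:,:,::-1])
t=cams.snapshot('top');np.save('t2.npy',t,allow_pickle=True)
z=o['tool_pos'][2]-9+8
c=blob(s,(15,120,100),(35,255,255),277,265,60);print('held, wrist',wmeas(s,o,c,z),c.mean(0),'z',z)
```

```text
(array([ 150.4, -192.2,   -0. ]), 'tcp', array([ 569.4, -215.3,  112.1]), 'xang', np.float64(0.399), 'turn', np.float64(0.001), 'F', array([ 0.1,  0.1, -0.8]))
held, wrist [ 544.9 -229.8   31.    43.4] [284.39428571 302.09142857] z 111.07608649725402
```

View pics/w2.png

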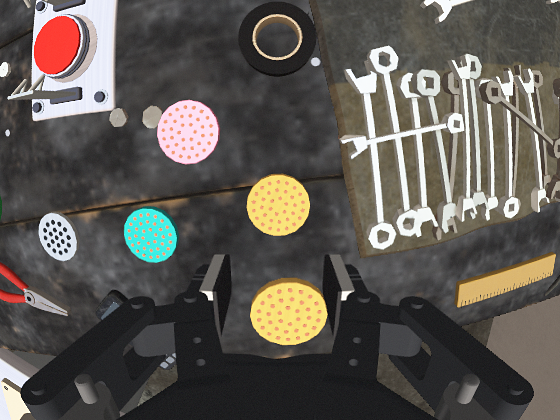

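The wrist view shows the jaws closed to 45 mm above the disc. It still lies at (278,205), so the tips were higher than the text suggests. I'll measure the fingertips from the wrist depth.

Run:
```python
from m import *
for n in('w1','w2'):
    s=load(n);K=s['camera_matrix'];d=s['depth'];v,u=np.mgrid[:420,:560]
    dx,dy=u-K[0,2],v-K[1,2];r=np.hypot(dx,dy)+1e-9;th=r/K[0,0];k=np.tan(th)/r*d
    c=np.stack([dx*k,-dy*k,-d],-1);T=s['tool_from_camera'];p=c@T[:3,:3].T+T[:3,3]
    for a,b in((150,240),(325,400)):
        P=p[235:360,a:b].reshape(-1,3);D=d[235:360,a:b].ravel()
        q=P[(D>0)&(P[:,2]<60)&(abs(P[:,1])<65)];o=q[np.argsort(-q[:,2])]
        print(n,len(q),o[[0,5,20,50,100,200]].round(1).tolist())
    print('disc',p[205,278].round(1),d[205,278])
```

```text
w1 4824 [[-2.8, -34.4, -21.7], [-1.7, -34.1, -22.6], [-6.8, -33.9, -23.7], [0.1, -34.4, -25.0], [13.5, -39.5, -26.9], [12.9, -37.9, -29.7]]
w1 4520 [[5.1, 32.0, -22.1], [3.2, 32.0, -22.7], [2.6, 31.9, -23.6], [-3.6, 32.2, -25.2], [-2.1, 32.2, -26.9], [-5.4, 32.0, -29.7]]
disc [  1.4   0.2 102.9] 271.3178
w2 6035 [[5.6, -23.6, -17.3], [5.3, -23.4, -18.9], [1.7, -23.4, -20.2], [12.6, -23.5, -22.0], [13.3, -25.5, -23.7], [12.8, -23.7, -26.9]]
w2 5655 [[12.1, 22.2, -19.8], [13.0, 26.6, -22.1], [13.0, 24.1, -22.9], [12.4, 27.2, -24.1], [11.3, 21.4, -25.9], [8.9, 32.2, -28.7]]
disc [  0.5   0.2 106.1] 274.66425
```

Run:
```python
from m import *
from station import cams
o,M=state();s=cams.snapshot('scene');np.save('s2.npy',s,allow_pickle=True)
P=cloud(s).reshape(-1,3);q=(P-o['tool_pos'])@M
k=(abs(q[:,0])<25)&(abs(q[:,1])<60)&(q[:,2]<70);q=q[k];q=q[np.argsort(-q[:,2])]
print(len(q),q[[0,2,5,10,20,40,80]].round(1).tolist())
j=np.flatnonzero(k);v,u=np.unravel_index(j,(420,560));x0,x1,y0,y1=u.min(),u.max(),v.min(),v.max();print(x0,x1,y0,y1)
cy,cx=(y0+y1)//2,(x0+x1)//2
im=s['img'][max(0,cy-50):cy+70,max(0,cx-80):cx+80];cv2.imwrite('pics/s2.png',cv2.resize(im,None,fx=5,fy=5,interpolation=cv2.INTER_CUBIC)[:,:,::-1])
```

```text
2539 [[-6.4, 25.2, -19.4], [-4.3, 23.1, -20.1], [10.1, -27.4, -21.0], [-5.2, -29.7, -22.0], [-9.0, -25.5, -25.8], [-3.7, -36.5, -31.2], [11.0, -27.8, -40.4]]
327 354 0 131
```

View pics/s2.png

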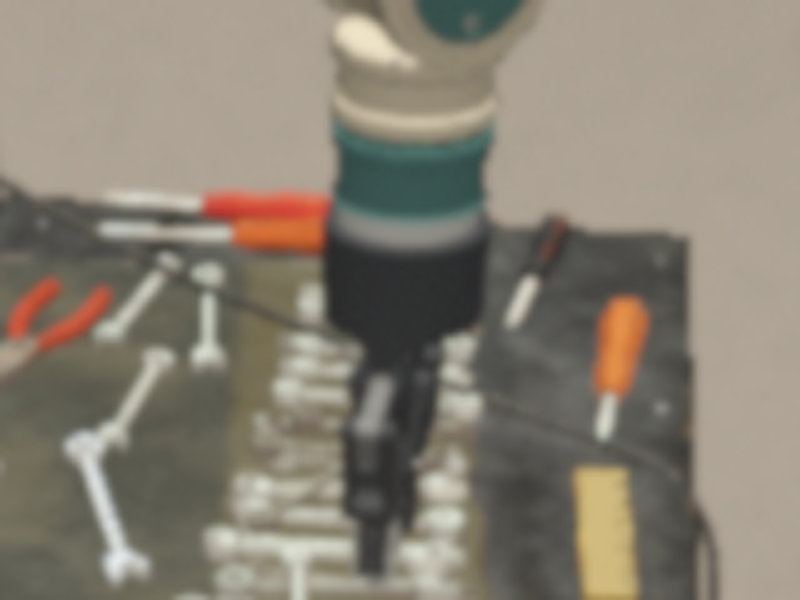

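The scene crop shows the gripper over the mat edge, with its tips at the bottom centre. Both cameras put the fingertips about 20 mm *behind* the reported TCP at 45 mm opening, not 11 mm ahead. So the TCP has to go to about z = -19 for the disc; I'll descend carefully, watching the force.

>>> {"fn": "move_arm", "kwargs": {"commands": [[[0,0,0],0],[[0,0,0.01],0],[[0,0,0.02],0],[[0,0,0.02],0],[[0,0,0.02],0],[[0,0,0.02],0],[[0,0,0.014],0],[[0,0,0.01],0],[[0,0,0.005],0],[[0,0,0.004],0]], "claw": 0.064}}

```text
clock: 9.35
tool_pos: [569.7, -215.4, -11.1]
tool_rot: [0.0, 0.98, 0.198, 0.0]
ft_force: [-0.1, -0.4, 0.8]
opening: 64.0
grip_force: 0.0
```

>>> {"fn": "move_arm", "kwargs": {"commands": [[[0,0,0.001],0],[[0,0,0.001],0],[[0,0,0.001],0],[[0,0,0.001],0],[[0,0,0.001],0],[[0,0,0.0005],0],[[0,0,0.0],0],[[0,0,0],0],[[0,0,0],0],[[0,0,0],0]]}}

```text
clock: 10.35
tool_pos: [569.5, -215.3, -16.5]
tool_rot: [0.0, 0.98, 0.198, 0.0]
ft_force: [0.3, -0.4, 0.1]
opening: 63.7
grip_force: 0.0
```

>>> {"fn": "move_arm", "kwargs": {"commands": [[[0,0,0.0005],0],[[0,0,0.0005],0],[[0,0,0.0005],0],[[0,0,0.0005],0],[[0,0,0.0],0],[[0,0,0],0],[[0,0,0],0],[[0,0,0],0],[[0,0,0],0],[[0,0,0],0]], "claw": 0.045}}

```text
clock: 11.35
tool_pos: [569.7, -215.5, -16.3]
tool_rot: [0.0, 0.98, 0.198, 0.0]
ft_force: [-4.3, 1.3, 12.8]
opening: 51.6
grip_force: 40.4
```

Run:
```python
from m import *
print(delta((633.3,20.3),.398));o,_=state();print(o['opening'],o['grip_force'])
```

```text
(array([ 1.501e+02, -1.926e+02, -1.000e-01]), 'tcp', array([ 569.7, -215.5,  -16.3]), 'xang', np.float64(0.399), 'turn', np.float64(0.001), 'F', array([-4.3,  1.3, 12.8]))
51.61555143179623 40.43068528175354
```

>>> {"fn": "move_arm", "kwargs": {"commands": [[[0,0,-0.003],0],[[0,0,-0.005],0],[[0,0,-0.01],0],[[0,0,-0.015],0],[[0,0,-0.02],0],[[0,0,-0.02],0],[[0,0,-0.02],0],[[0,0,-0.015],0],[[0,0,0],0],[[0,0,0],0]]}}

```text
clock: 12.35
tool_pos: [569.6, -215.4, 89.9]
tool_rot: [0.0, 0.98, 0.198, 0.0]
ft_force: [-0.5, 0.0, -1.1]
opening: 51.5
grip_force: 41.8
```

Run:
```python
from m import *
from station import cams
print(delta((633.3,20.3),.398));o,M=state();print(o['opening'],o['grip_force'])
s=cams.snapshot('wrist');np.save('w3.npy',s,allow_pickle=True);cv2.imwrite('pics/w3.png',s['img'][:,:,::-1])
```

```text
(array([ 150.2, -192.5,   -0. ]), 'tcp', array([ 569.6, -215.4,   89.9]), 'xang', np.float64(0.399), 'turn', np.float64(0.001), 'F', array([-0.5,  0. , -1.1]))
51.504053302053364 41.81985318660736
```

View pics/w3.png

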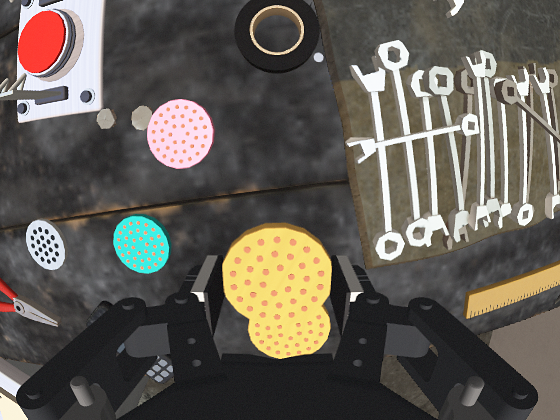

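The disc is held between the jaws at (277,275), with the large yellow disc behind it at (289,335). Next I measure its pose in the tool frame from the wrist depth.

```bash
cat >> m.py <<'E'
def wcloud(s):
    K=s['camera_matrix'];d=s['depth'];v,u=np.mgrid[:420,:560]
    dx,dy=u-K[0,2],v-K[1,2];r=np.hypot(dx,dy)+1e-9;k=np.tan(r/K[0,0])/r*d
    c=np.stack([dx*k,-dy*k,-d],-1);T=s['tool_from_camera'];return c@T[:3,:3].T+T[:3,3]
def held(s,lo,hi,zmax=30):
    p=wcloud(s);m=cv2.inRange(cv2.cvtColor(s['img'],cv2.COLOR_RGB2HSV),lo,hi)>0
    m&=(p[...,2]<zmax)&(s['depth']>0)&(np.hypot(p[...,0],p[...,1])<60)
    q=p[m];c=q.mean(0);u,sv,vt=np.linalg.svd(q-c,full_matrices=False);n=vt[2]*np.sign(vt[2,2])
    mm=cv2.morphologyEx(m.astype(np.uint8),cv2.MORPH_CLOSE,np.ones((7,7)));mm=cv2.morphologyEx(mm,cv2.MORPH_OPEN,np.ones((5,5)))
    e=p[(mm>0)&(s['depth']>0)]
    (x,y),r=cv2.minEnclosingCircle(e[:,:2].astype(np.float32))
    return dict(n=len(q),cen=c.round(1),normal=n.round(3),circ=np.round([x,y,r],1),zr=np.percentile(q[:,2],[2,50,98]).round(1),
      xr=np.percentile(e[:,0],[.5,99.5]).round(1),yr=np.percentile(e[:,1],[.5,99.5]).round(1))
E
python3 - <<'E'
from m import *
print(held(load('w3'),(15,110,100),(35,255,255)))
E
```

```text
{'n': 7982, 'cen': array([  3.1,  -1. , -23. ]), 'normal': array([-0.015,  0.003,  1.   ]), 'circ': array([ 0.1, -0.8, 27.3]), 'zr': array([-24.3, -23. , -18.7]), 'xr': array([-25.1,  26.5]), 'yr': array([-26.1,  24. ])}
```

>>> {"fn": "move_arm", "kwargs": {"commands": [[[0.005,-0.012,0],0],[[0.01,-0.024,0],0],[[0.01,-0.024,0],0],[[0.01,-0.024,0],0],[[0.01,-0.024,0],0],[[0.01,-0.024,0],0],[[0.01,-0.024,0],0],[[0.01,-0.024,0],0],[[0.006,-0.012,0],0],[[0,0,0],0]]}}

```text
clock: 13.4
tool_pos: [568.6, -5.0, 88.6]
tool_rot: [-0.0, 0.98, 0.199, -0.001]
ft_force: [-1.2, 0.1, -0.9]
opening: 51.3
grip_force: 41.9
```

Run:
```python
from m import *
from station import cams
for i in range(2): o,M=state();s=cams.snapshot('wrist')
np.save('w4.npy',s,allow_pickle=True)
p=wcloud(s);m=cv2.inRange(cv2.cvtColor(s['img'],cv2.COLOR_RGB2HSV),(0,150,120),(9,255,255))
n,l,st,ce=cv2.connectedComponentsWithStats(m);i=1+st[1:,4].argmax();print(st[i],ce[i],p[int(ce[i][1]),int(ce[i][0])])
c=blob(s,(0,140,100),(9,255,255),int(ce[i][0]),int(ce[i][1]),50);g=wmeas(s,o,c,30);print('gasket',g)
print(held(s,(15,110,100),(35,255,255)));print(delta(g[:2],.398))
cv2.imwrite('pics/w4.png',s['img'][:,:,::-1])
```

```text
[ 239   81   79   79 4821] [277.73490977 120.2567932 ] [72.09406424 -0.73147578 59.94679698]
gasket [635.   22.   51.5  51.7]
{'n': 7940, 'cen': array([  3.1,  -0.9, -22.9]), 'normal': array([-0.021,  0.   ,  1.   ]), 'circ': array([-27.8,  14.4,  58.9]), 'zr': array([-24.3, -23.1, -18.7]), 'xr': array([-25.1,  26.6]), 'yr': array([-26.2,  24.1])}
(array([71.9, -1.2, -0.1]), 'tcp', array([569.3,  -7.1,  89.1]), 'xang', np.float64(0.399), 'turn', np.float64(0.001), 'F', array([ 0.3, -0.3, -1.5]))
```

>>> {"fn": "move_arm", "kwargs": {"commands": [[[0.012,0,0],0],[[0.018,0,0],0],[[0.018,-0.0003,0],0],[[0.0155,0,0.0],0],[[0.008,0,0.004],0],[[0,0,0.012],0],[[0,0,0.018],0],[[0,0,0.018],0],[[0,0,0.012],0],[[0,0,0.004],0]]}}

```text
clock: 14.5
tool_pos: [632.8, 20.8, 19.0]
tool_rot: [-0.001, 0.98, 0.198, -0.002]
ft_force: [-0.5, -0.7, -1.0]
opening: 51.2
grip_force: 41.9
```

>>> {"fn": "move_arm", "kwargs": {"commands": [[[0,0,0.002],0],[[0,0,0.001],0],[[0,0,0.001],0],[[0,0,0.0005],0],[[0,0,0.0005],0],[[0,0,0.0005],0],[[0,0,0],0],[[0,0,0],0],[[0,0,0],0],[[0,0,0],0]]}}

```text
clock: 15.5
tool_pos: [635.3, 21.1, 16.0]
tool_rot: [0.0, 0.98, 0.198, -0.0]
ft_force: [0.4, 0.2, -1.8]
opening: 51.3
grip_force: 41.9
```

>>> {"fn": "move_arm", "kwargs": {"commands": [[[0,0,0.0005],0],[[0,0,0.0005],0],[[0,0,0.0005],0],[[0,0,0.0],0],[[0,0,0.0],0],[[0,0,0.0],0],[[0,0,0],0],[[0,0,0],0],[[0,0,0],0],[[0,0,0],0]]}}

```text
clock: 16.5
tool_pos: [635.3, 21.1, 14.5]
tool_rot: [0.0, 0.98, 0.198, 0.0]
ft_force: [-0.3, -0.9, -1.4]
opening: 51.2
grip_force: 41.9
```

>>> {"fn": "move_arm", "kwargs": {"commands": [[[0,0,0.0005],0],[[0,0,0.0005],0],[[0,0,0.0005],0],[[0,0,0.0],0],[[0,0,0.0],0],[[0,0,0.0],0],[[0,0,0],0],[[0,0,0],0],[[0,0,0],0],[[0,0,0],0]]}}

```text
clock: 17.5
tool_pos: [635.4, 21.1, 13.1]
tool_rot: [0.0, 0.98, 0.198, 0.0]
ft_force: [-1.7, 0.5, 2.2]
opening: 51.4
grip_force: 42.1
```

>>> {"fn": "move_arm", "kwargs": {"commands": [[[0,0,0],0],[[0,0,0],0],[[0,0,0],0],[[0,0,0.0],0],[[0,0,0.0],0],[[0,0,0.0],0],[[0,0,-0.005],0],[[0,0,-0.015],0],[[0,0,-0.02],0],[[0,0,-0.03],0]], "claw": 0.066}}

```text
clock: 18.5
tool_pos: [634.1, 21.2, 83.4]
tool_rot: [-0.0, 0.98, 0.198, -0.001]
ft_force: [-0.4, -0.2, -0.3]
opening: 66.2
grip_force: 0.0
```

>>> {"fn": "move_arm", "kwargs": {"commands": [[[-0.02,0.0,-0.02],0],[[-0.04,0.0,0],0],[[-0.04,0,0],0],[[-0.03,0,0],0],[[-0.01,0,0],0],[[0,0,0.0],0],[[0,0,0],0],[[0,0,0],0],[[0,0,0],0],[[0,0,0],0]]}}

```text
clock: 19.5
tool_pos: [507.1, -33.0, 102.9]
tool_rot: [-0.0, 0.98, 0.198, 0.0]
ft_force: [0.2, 0.4, 0.9]
opening: 66.1
grip_force: 0.0
```

```bash
cat > chk.py <<'E'
from m import *
from station import cams
import sys
o,M=state();s=cams.snapshot('wrist');o,M=state();t=cams.snapshot('top');np.save('w5.npy',s,allow_pickle=True);np.save('t5.npy',t,allow_pickle=True)
a=np.vstack([s['img'],t['img']])
cv2.imwrite(sys.argv[1],cv2.resize(np.hstack([s['img'],t['img']]),(800,300))[:,:,::-1])
print(o['tool_pos'])
E
cat > c5.py <<'E'
from chk import *
def near(s,f,lo,hi,xy,z,proj):
    m=cv2.inRange(cv2.cvtColor(s['img'],cv2.COLOR_RGB2HSV),lo,hi);m=cv2.morphologyEx(m,cv2.MORPH_CLOSE,np.ones((5,5)))
    best=[]
    for c in cv2.findContours(m,cv2.RETR_EXTERNAL,cv2.CHAIN_APPROX_NONE)[0]:
        if len(c)<25: continue
        r=f(c[:,0,:].astype(float),z)
        if np.hypot(*(r[:2]-xy))<40: best.append(r)
    return best
W=lambda c,z:wmeas(s,o,c,z)
T=lambda c,z:meas(t,c,z)
E
python3 - pics/c5.png <<'E'
from c5 import *
Y=((15,110,100),(35,255,255))
print('bronze on base: wrist',near(s,W,*Y,(635,22),38,0),'top',near(t,T,*Y,(635,22),38,0))
G=((0,0,110),(179,70,255))
print('steel wrist',near(s,W,*G,(447,-17),6,0),'top',near(t,T,*G,(447,-17),6,0))
P=wcloud(s)@M.T+o['tool_pos'];m=np.hypot(P[...,0]-635,P[...,1]-22)<25;print('z disc',np.percentile(P[m][:,2],[5,50,95]),m.sum())
E
```

```text
[506.86702633 -33.03001111 102.87535242]
bronze on base: wrist [array([632.2,  20.9,  48.7,  53.1])] top [array([632.6,  20.8,  49.2,  50.2])]
steel wrist [array([471.7, -45.9,  23.5,  26.1]), array([448.1, -16.4,  51.1,  59.4])] top []
z disc [35.32407242 36.53687158 37.7374683 ] 3603
```

View pics/c5.png

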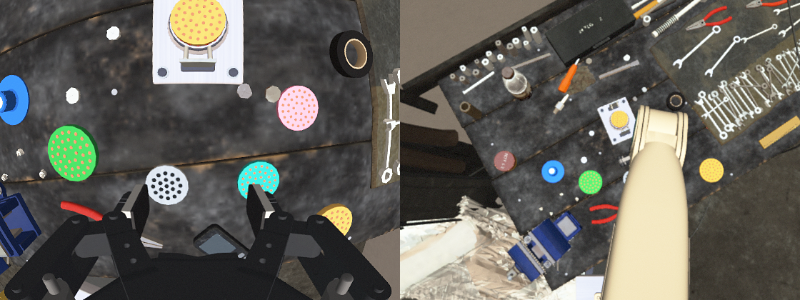

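The left (wrist) half of the picture shows the bronze disc flat on the gasket at (197,22) and the steel disc at (167,185). The right (top) half shows bronze at (620,119) on the base. It is centred to about 1 mm. On to the steel disc.

>>> {"fn": "move_arm", "kwargs": {"commands": [[[-0.012,-0.0096,0],0],[[-0.018,-0.0144,0],0],[[-0.012,-0.0096,0],0],[[-0.006,-0.0048,0],0],[[0,0,0],0],[[0,0,0.0],0],[[0,0,0],0],[[0,0,0],0],[[0,0,0],0],[[0,0,0],0]]}}

```text
clock: 20.6
tool_pos: [447.4, -16.6, 103.0]
tool_rot: [0.0, 0.98, 0.198, 0.0]
ft_force: [-0.5, -0.2, 0.6]
opening: 65.8
grip_force: 0.0
```

```bash
python3 - pics/c6.png <<'E'
from c5 import *
for G in (((0,0,110),(179,70,255)),((0,0,80),(179,80,255))):
    for r in near(s,W,*G,(447.8,-16),6,0): print('steel wrist',r,delta(r[:2]))
p=wcloud(s);m=(np.hypot(p[...,0],p[...,1])<20);print(p[m][:,2].mean()) 
E
```

```text
[447.32816478 -16.57869578 102.97469884]
steel wrist [446.3 -16.3  52.1  62. ] (array([-0.8, -0.6,  0. ]), 'tcp', array([447.3, -16.6, 103. ]), 'xang', np.float64(0.399), 'turn', None, 'F', array([0.2, 0.2, 0.3]))
-56.0838567370879
```

>>> {"fn": "move_arm", "kwargs": {"commands": [[[0,0,0.01],0],[[0,0,0.02],0],[[0,0,0.022],0],[[0,0,0.02],0],[[0,0,0.018],0],[[0,0,0.012],0],[[0,0,0.008],0],[[0,0,0.004],0],[[0,0,0.002],0],[[0,0,0.001],0]], "claw": 0.065}}

```text
clock: 21.7
tool_pos: [447.7, -16.6, -13.7]
tool_rot: [0.0, 0.98, 0.198, 0.0]
ft_force: [0.3, 0.8, 0.1]
opening: 65.2
grip_force: 0.0
```

>>> {"fn": "move_arm", "kwargs": {"commands": [[[0,0,0.001],0],[[0,0,0.0005],0],[[0,0,0],0],[[0,0,0],0],[[0,0,0.0],0],[[0,0,0],0],[[0,0,0],0],[[0,0,0],0],[[0,0,0],0],[[0,0,0],0]], "claw": 0.045}}

```text
clock: 22.7
tool_pos: [448.6, -16.6, -13.1]
tool_rot: [0.0, 0.98, 0.198, 0.001]
ft_force: [-4.3, 0.8, 16.6]
opening: 44.9
grip_force: 8.5
```

The tips are resting on top of the steel disc. So the tips are about 20 mm behind the TCP, as the cameras said, and I need to be 3 mm lower. Reopening and redoing it.

>>> {"fn": "move_arm", "kwargs": {"commands": [[[0,0,-0.01],0],[[0,0,0],0],[[0,0,0],0],[[0,0,0],0],[[0,0,0],0],[[0,0,0.005],0],[[0,0,0.004],0],[[0,0,0.002],0],[[0,0,0.001],0],[[0,0,0],0]], "claw": 0.066}}

```text
clock: 23.7
tool_pos: [446.9, -16.5, -17.8]
tool_rot: [-0.0, 0.98, 0.198, -0.0]
ft_force: [0.1, 0.7, 0.3]
opening: 66.2
grip_force: 0.0
```

>>> {"fn": "move_arm", "kwargs": {"commands": [[[0,0,0.0005],0],[[0,0,0.0005],0],[[0,0,0],0],[[0,0,0],0],[[0,0,0.0],0],[[0,0,0],0],[[0,0,0],0],[[0,0,0],0],[[0,0,0],0],[[0,0,0],0]]}}

```text
clock: 24.7
tool_pos: [447.2, -16.5, -18.5]
tool_rot: [0.0, 0.98, 0.198, -0.0]
ft_force: [0.9, 0.2, 1.1]
opening: 65.9
grip_force: 0.0
```

>>> {"fn": "move_arm", "kwargs": {"commands": [[[0,0,0.0005],0],[[0,0,0],0],[[0,0,0],0],[[0,0,0],0],[[0,0,0.0],0],[[0,0,0],0],[[0,0,0],0],[[0,0,0],0],[[0,0,0],0],[[0,0,0],0]], "claw": 0.045}}

```text
clock: 25.7
tool_pos: [447.3, -16.6, -18.4]
tool_rot: [0.0, 0.98, 0.198, 0.0]
ft_force: [-1.4, -0.5, 6.0]
opening: 51.7
grip_force: 40.5
```

>>> {"fn": "move_arm", "kwargs": {"commands": [[[0,0,-0.003],0],[[0,0,-0.006],0],[[0,0,-0.012],0],[[0,0,-0.018],0],[[0,0,-0.02],0],[[0,0,-0.02],0],[[0,0,-0.018],0],[[0.004,0,-0.012],0],[[0.008,0.003,-0.005],0],[[0.012,0.005,0],0]]}}

```text
clock: 26.7
tool_pos: [473.4, -14.5, 95.8]
tool_rot: [0.0, 0.98, 0.198, 0.001]
ft_force: [0.6, -0.3, -0.2]
opening: 51.5
grip_force: 41.8
```

>>> {"fn": "move_arm", "kwargs": {"commands": [[[0.015,0.005,0],0],[[0.018,0.006,0],0],[[0.018,0.006,0],0],[[0.018,0.006,0],0],[[0.014,0.005,0],0],[[0.0088,0.0025,0],0],[[0,0,0],0],[[0,0,0],0],[[0,0,0],0],[[0,0,0],0]]}}

```text
clock: 27.7
tool_pos: [568.0, -7.0, 94.9]
tool_rot: [-0.0, 0.98, 0.198, -0.0]
ft_force: [0.0, -0.7, -1.3]
opening: 51.6
grip_force: 41.8
```

```bash
python3 - pics/c7.png <<'E'
from c5 import *
Y=((15,110,100),(35,255,255))
for r in near(s,W,*Y,(634,21),38,0): print('bronze',r,delta(r[:2]))
p=wcloud(s);hs=cv2.cvtColor(s['img'],cv2.COLOR_RGB2HSV)
m=(hs[...,1]<70)&(hs[...,2]>110)&(np.abs(p[...,2]+22)<5)&(np.abs(p[...,1])<30)&(np.abs(p[...,0])<35)&(s['depth']>0)
mm=cv2.morphologyEx(m.astype(np.uint8),cv2.MORPH_CLOSE,np.ones((9,9)));mm=cv2.morphologyEx(mm,cv2.MORPH_OPEN,np.ones((5,5)))
c=max(cv2.findContours(mm,cv2.RETR_EXTERNAL,cv2.CHAIN_APPROX_NONE)[0],key=cv2.contourArea)
e=p[(mm>0)];q=p[m];print('steel held',cv2.minEnclosingCircle(e[:,:2].astype(np.float32)),np.percentile(e[:,0],[.5,99.5]),np.percentile(e[:,1],[.5,99.5]),'z',np.percentile(q[:,2],[5,50,95]),len(q))
x=q-q.mean(0);print(np.linalg.svd(x,full_matrices=False)[2][2]);o,M=state();print(o['opening'],o['grip_force'])
E
```

```text
[568.1420121   -6.97375306  95.00735789]
bronze [635.1  22.   51.7  51.9] (array([72.8, -0.8, -0. ]), 'tcp', array([568.3,  -7. ,  95.1]), 'xang', np.float64(0.399), 'turn', None, 'F', array([ 0.2,  0.2, -1.1]))
steel held ((6.813997268676758, -0.6713100075721741), 68.21211242675781) [-23.32997218  28.50237031] [-26.18184307  24.19746103] z [-24.23965537 -23.25697804 -22.19927844] 7342
[ 4.97219749e-03 -1.91485331e-04 -9.99987620e-01]
51.34383610955289 41.823690533638
```

View pics/c7.png

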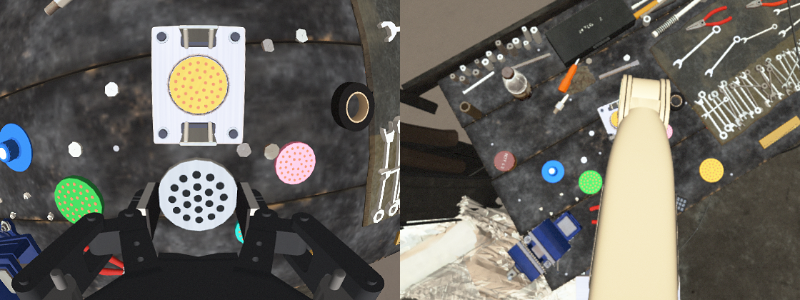

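The wrist view shows the bronze disc seated at (198,85) between the clips, and the steel disc held level at (198,195), about 2 mm ahead of the TCP in x. The shift to centre it is 70.5 mm.

>>> {"fn": "move_arm", "kwargs": {"commands": [[[0.012,0,0],0],[[0.018,0,0],0],[[0.018,0.0001,0],0],[[0.015,0,0.0],0],[[0.0075,0,0.004],0],[[0,0,0.012],0],[[0,0,0.018],0],[[0,0,0.018],0],[[0,0,0.014],0],[[0,0,0.005],0]]}}

```text
clock: 28.8
tool_pos: [631.2, 20.2, 21.3]
tool_rot: [-0.001, 0.98, 0.198, -0.002]
ft_force: [-1.8, -0.2, -0.6]
opening: 51.8
grip_force: 41.8
```

>>> {"fn": "move_arm", "kwargs": {"commands": [[[0,0,0.001],0],[[0,0,0.001],0],[[0,0,0.001],0],[[0,0,0.0005],0],[[0,0,0.0],0],[[0,0,0.0],0],[[0,0,0],0],[[0,0,0],0],[[0,0,0],0],[[0,0,0],0]]}}

```text
clock: 29.8
tool_pos: [633.8, 20.3, 20.5]
tool_rot: [-0.0, 0.98, 0.198, -0.0]
ft_force: [-0.2, 0.2, -0.7]
opening: 51.4
grip_force: 41.8
```

>>> {"fn": "move_arm", "kwargs": {"commands": [[[0,0,0.0005],0],[[0,0,0.0005],0],[[0,0,0.0005],0],[[0,0,0.0],0],[[0,0,0.0],0],[[0,0,0.0],0],[[0,0,0],0],[[0,0,0],0],[[0,0,0],0],[[0,0,0],0]]}}

```text
clock: 30.8
tool_pos: [633.8, 20.3, 19.1]
tool_rot: [-0.0, 0.98, 0.198, 0.0]
ft_force: [-0.4, -0.3, 0.5]
opening: 51.6
grip_force: 41.9
```

>>> {"fn": "move_arm", "kwargs": {"commands": [[[0,0,0],0],[[0,0,0],0],[[0,0,0],0],[[0,0,0.0],0],[[0,0,0.0],0],[[0,0,-0.005],0],[[0,0,-0.015],0],[[0,0,-0.025],0],[[0,0,-0.03],0],[[0,0,-0.02],0]], "claw": 0.066}}

```text
clock: 31.8
tool_pos: [635.4, 20.2, 117.7]
tool_rot: [0.001, 0.98, 0.198, 0.002]
ft_force: [0.5, -0.5, -0.2]
opening: 66.1
grip_force: 0.0
```

>>> {"fn": "move_arm", "kwargs": {"commands": [[[-0.004,-0.0159,0],0],[[-0.008,-0.032,0],0],[[-0.01,-0.038,0],0],[[-0.01,-0.038,0],0],[[-0.01,-0.038,0],0],[[-0.01,-0.038,0],0],[[-0.008,-0.032,0],0],[[-0.004,-0.018,0],0],[[-0.002,-0.008,0],0],[[0,0,0],0]], "claw": 0.05}}

```text
clock: 32.8
tool_pos: [471.5, 232.9, 113.8]
tool_rot: [0.0, 0.98, 0.199, -0.0]
ft_force: [0.6, 0.4, 0.4]
opening: 50.2
grip_force: 0.0
```

```bash
python3 - pics/c8.png <<'E'
from c5 import *
B=((95,120,60),(125,255,255))
print('cap wrist z11',near(s,W,*B,(473,232),11,0),'top',near(t,T,*B,(473,232),11,0))
for G in (((0,0,110),(179,70,255)),((0,0,60),(179,80,255))): print('steel top',near(t,T,*G,(635,22),44,0))
print('wrist',near(s,W,*G,(635,22),44,0))
P=wcloud(s)@M.T+o['tool_pos'];m=(np.hypot(P[...,0]-472,P[...,1]-232)<40)&(P[...,2]>30)&(P[...,2]<45);q=P[m];print('knob',m.sum(),q.mean(0),q.min(0),q.max(0))
print(delta((473,232)))
E
```

```text
[472.44321206 232.37305069 113.91794273]
cap wrist z11 [array([474.4, 231.8,  69.5,  69.8])] top [array([461.5, 221.6,  42. ,  74.2])]
steel top [array([623.2,  18.8, 114.6, 159.2])]
steel top []
wrist []
knob 962 [474.949561   232.12355796  34.82363616] [460.13207026 217.70059415  30.00480106] [487.75157615 245.85594476  37.35785181]
(array([-0., -0., -0.]), 'tcp', array([473., 232., 114.]), 'xang', np.float64(0.399), 'turn', None, 'F', array([ 0.2, -0.1,  0.3]))
```

View pics/c8.png

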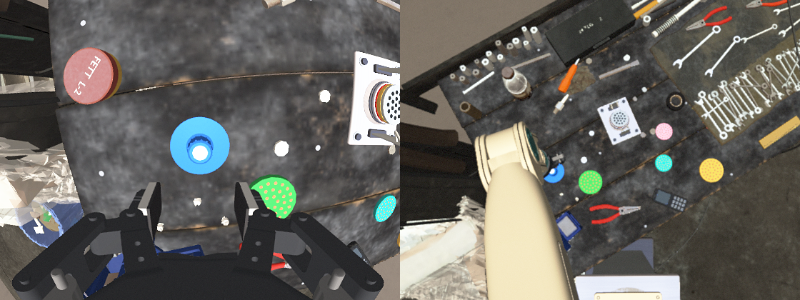

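The wrist half shows the cap at (200,145) between the jaw lines and the steel disc stacked on the base at (380,103). The top half shows the steel disc on the base at (619,120). I check the steel's centring from its dark holes while the arm descends onto the knob.

>>> {"fn": "move_arm", "kwargs": {"commands": [[[0.001,0.0007,0.01],0],[[0,0,0.02],0],[[0,0,0.022],0],[[0,0,0.02],0],[[0,0,0.018],0],[[0,0,0.013],0],[[0,0,0.008],0],[[0,0,0.004],0],[[0,0,0.002],0],[[0,0,0.001],0]]}}

```text
clock: 33.9
tool_pos: [474.7, 232.2, -3.6]
tool_rot: [-0.0, 0.98, 0.198, 0.001]
ft_force: [-0.3, 0.3, 0.5]
opening: 50.1
grip_force: 0.0
```

Run:
```python
from m import *
t=load('t5');g=cv2.cvtColor(t['img'],cv2.COLOR_RGB2GRAY);cv2.imwrite('pics/c9.png',cv2.resize(t['img'][140:196,279:335],(560,560),interpolation=cv2.INTER_CUBIC)[:,:,::-1])
hs=cv2.cvtColor(t['img'],cv2.COLOR_RGB2HSV)
v,u=np.mgrid[:420,:560];c=np.array([307.,167.])
for i in range(8):
    k=(np.hypot(u-c[0],v-c[1])<10.5);w=np.clip(190.-g,0,None)*k;c=np.array([(w*u).sum(),(w*v).sum()])/w.sum()
print('holes centroid',c,ray(t,*c,44)); print(state()[0]['tool_pos'])
```

```text
holes centroid [306.76601196 165.21947054] [633.56555639  20.83259476  44.        ]
[474.71277635 232.22738301  -3.56421104]
```

View pics/c9.png

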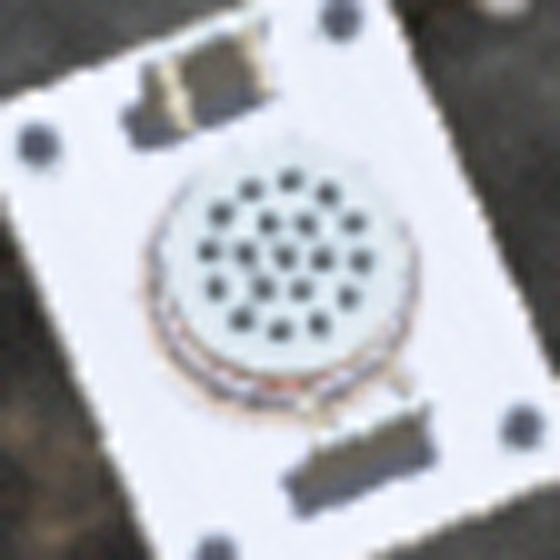

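The crop shows the steel disc level on the stack, its hole pattern centred at (633.6, 20.8) against the gasket at (633.5, 20.8) in the same camera. Counting back, that crop was my 11th picture, one over the limit of 10. I'll view no more and work from numbers.

>>> {"fn": "move_arm", "kwargs": {"commands": [[[0,0,0.001],0],[[0,0,0],0],[[0,0,0],0],[[0,0,0],0],[[0,0,0],0],[[0,0,0],0],[[0,0,0],0],[[0,0,0],0],[[0,0,0],0],[[0,0,0],0]], "claw": 0.015, "newtons": 80}}

```text
clock: 34.9
tool_pos: [474.7, 232.3, -4.2]
tool_rot: [-0.0, 0.98, 0.198, 0.001]
ft_force: [-0.8, -0.1, 5.9]
opening: 25.3
grip_force: 78.6
```

>>> {"fn": "move_arm", "kwargs": {"commands": [[[0,0,-0.003],0],[[0,0,-0.006],0],[[0,0,-0.012],0],[[0,0,-0.018],0],[[0,0,-0.02],0],[[0,0,-0.02],0],[[0,0,-0.016],0],[[0,0,-0.01],0],[[0,0,0],0],[[0,0,0],0]]}}

```text
clock: 35.9
tool_pos: [473.8, 232.0, 99.9]
tool_rot: [0.0, 0.98, 0.198, -0.0]
ft_force: [0.8, -0.1, -0.2]
opening: 25.7
grip_force: 78.6
```

```bash
python3 - pics/x.png <<'E'
from c5 import *
p=wcloud(s);hs=cv2.cvtColor(s['img'],cv2.COLOR_RGB2HSV)
b=(hs[...,0]>95)&(hs[...,0]<125)&(hs[...,1]>100)&(s['depth']>0)&(np.hypot(p[...,0],p[...,1])<42)
h=np.histogram(p[b][:,2],np.arange(-55,0,2));print(list(zip(h[1].astype(int),h[0])))
zf=None
for lo,hi in((-25,-10),):
    f=b&(p[...,2]>lo)&(p[...,2]<hi);q=p[f];zf=np.median(q[:,2]);f&=abs(p[...,2]-zf)<2.5;q=p[f]
    x=q-q.mean(0);print('flange z',zf,len(q),'normal',np.linalg.svd(x,full_matrices=False)[2][2].round(3),'x',np.percentile(q[:,0],[.5,99.5]),'y',np.percentile(q[:,1],[.5,99.5]),cv2.minEnclosingCircle(q[:,:2].astype(np.float32)))
c=blob(s,(95,100,50),(125,255,255),277,250,110);r=wmeas(s,o,c,o['tool_pos'][2]-zf);print(r,(M.T@np.r_[r[:2]-o['tool_pos'][:2],0]).round(1),c.min(0),c.max(0))
print(delta((635.1,22.0),.398))
E
```

```text
[473.3423812  231.81171445  99.32634049]
[(np.int64(-55), np.int64(0)), (np.int64(-53), np.int64(0)), (np.int64(-51), np.int64(0)), (np.int64(-49), np.int64(1)), (np.int64(-47), np.int64(7)), (np.int64(-45), np.int64(4)), (np.int64(-43), np.int64(13)), (np.int64(-41), np.int64(594)), (np.int64(-39), np.int64(909)), (np.int64(-37), np.int64(204)), (np.int64(-35), np.int64(124)), (np.int64(-33), np.int64(129)), (np.int64(-31), np.int64(104)), (np.int64(-29), np.int64(123)), (np.int64(-27), np.int64(105)), (np.int64(-25), np.int64(93)), (np.int64(-23), np.int64(96)), (np.int64(-21), np.int64(113)), (np.int64(-19), np.int64(114)), (np.int64(-17), np.int64(936)), (np.int64(-15), np.int64(5166)), (np.int64(-13), np.int64(180)), (np.int64(-11), np.int64(24)), (np.int64(-9), np.int64(0)), (np.int64(-7), np.int64(0)), (np.int64(-5), np.int64(0)), (np.int64(-3), np.int64(0))]
flange z -14.355884491743723 6235 normal [ 0.002  0.    -1.   ] x [-35.01842612  33.36361693] y [-35.07960452  32.95418101] ((-1.3356008529663086, -1.3455792665481567), 35.46786880493164)
[473.6 233.   62.2  69.4] [ 0.7 -1.  -0. ] [207. 205.] [346. 329.]
(array([ 6.780e+01,  2.562e+02, -2.000e-01]), 'tcp', array([473.1, 231.7,  99. ]), 'xang', np.float64(0.399), 'turn', np.float64(0.001), 'F', array([ 0.2, -0. , -0.9]))
```

>>> {"fn": "move_arm", "kwargs": {"commands": [[[0,0.015,0],0],[[0,0.03,0],0],[[0,0.036,0],0],[[0,0.036,0],0],[[0,0.036,0],0],[[0,0.036,0],0],[[0,0.034,0],0],[[0,0.022,0],0],[[0,0.0124,0],0],[[0,0,0],0]]}}

```text
clock: 37.0
tool_pos: [574.2, -6.9, 99.4]
tool_rot: [-0.0, 0.98, 0.197, -0.0]
ft_force: [-0.7, 0.1, -1.3]
opening: 25.8
grip_force: 78.8
```

```bash
python3 - pics/x.png <<'E'
from c5 import *
s=cams.snapshot('wrist');o,M=state();s=cams.snapshot('wrist')
p=wcloud(s);P=p@M.T+o['tool_pos'];m=(s['depth']>0)&(np.hypot(P[...,0]-635,P[...,1]-22)<36)&(abs(P[...,2]-43)<3.5)
q=p[m];print('steel pts',len(q),'x',np.percentile(q[:,0],[.5,50,99.5]),'y',np.percentile(q[:,1],[.5,99.5]),cv2.minEnclosingCircle(q[:,:2].astype(np.float32)),'z',np.median(P[m][:,2]))
hs=cv2.cvtColor(s['img'],cv2.COLOR_RGB2HSV)
b=(hs[...,0]>95)&(hs[...,0]<125)&(hs[...,1]>100)&(s['depth']>0)&(np.hypot(p[...,0],p[...,1])<42)&(abs(p[...,2]+14.4)<2)
q=p[b];print('cap',cv2.minEnclosingCircle(q[:,:2].astype(np.float32)),np.percentile(q[:,:2],[.5,99.5],axis=0))
h=m&(hs[...,2]<110);print('holes',p[h].mean(0),h.sum())
print(delta((635.1,22.0),.398))
E
```

```text
[573.57712329  -5.65009872  99.43227912]
steel pts 5062 x [41.91581912 67.54920346 92.7314758 ] y [-25.70005026  25.62141202] ((67.11997985839844, -0.027464207261800766), 27.092342376708984) z 42.457207313655545
cap ((-1.4070173501968384, -1.1835460662841797), 35.36758804321289) [[-35.03266602 -35.12743265]
 [ 33.30682334  32.98913877]]
holes [67.31686416 -0.07130354 56.77958062] 799
(array([67.3,  0. , -0.1]), 'tcp', array([573.1,  -4.2,  99.7]), 'xang', np.float64(0.4), 'turn', np.float64(0.002), 'F', array([-0.3, -0.3,  0.2]))
```

>>> {"fn": "move_arm", "kwargs": {"commands": [[[0.01,0,0],0],[[0.01,0,0],0],[[0,0,0],0],[[0,0,0],0],[[0,0,0],0],[[0,0,0],0],[[0,0,0],0],[[0,0,0],0],[[0,0,0],0],[[0,0,0],0]]}}

```text
clock: 38.2
tool_pos: [592.4, 2.5, 100.1]
tool_rot: [0.0, 0.98, 0.198, -0.0]
ft_force: [0.4, -0.5, -0.7]
opening: 25.6
grip_force: 78.7
```

```bash
python3 - pics/x.png <<'E'
from c5 import *
p=wcloud(s);P=p@M.T+o['tool_pos'];m=(s['depth']>0)&(np.hypot(P[...,0]-635,P[...,1]-22)<36)&(abs(P[...,2]-43)<3.5)
q=p[m];print('steel pts',len(q),'x',np.percentile(q[:,0],[.5,50,99.5]),'y',np.percentile(q[:,1],[.5,99.5]),cv2.minEnclosingCircle(q[:,:2].astype(np.float32)),'z',np.median(P[m][:,2]))
hs=cv2.cvtColor(s['img'],cv2.COLOR_RGB2HSV)
b=(hs[...,0]>95)&(hs[...,0]<125)&(hs[...,1]>100)&(s['depth']>0)&(np.hypot(p[...,0],p[...,1])<42)&(abs(p[...,2]+14.4)<2)
q=p[b];print('cap',cv2.minEnclosingCircle(q[:,:2].astype(np.float32)))
h=m&(hs[...,2]<110);print('holes',p[h].mean(0),h.sum())
print(delta((635.1,22.0),.398))
E
```

```text
[592.39894514   2.56157714 100.0565277 ]
steel pts 4908 x [21.25552502 47.36608972 72.78638765] y [-26.7187454   24.65801259] ((46.72146224975586, -1.3092478513717651), 27.040176391601562) z 42.5037667097922
cap ((-1.296614170074463, -0.9396393895149231), 35.407222747802734)
holes [46.5692302  -1.00560464 57.27896329] 793
(array([46.9, -1.3,  0. ]), 'tcp', array([592.4,   2.6, 100. ]), 'xang', np.float64(0.399), 'turn', np.float64(0.001), 'F', array([-1. , -0.5, -0. ]))
```

>>> {"fn": "move_arm", "kwargs": {"commands": [[[0.01,0,0],0],[[0.014,0,0],0],[[0.012,0,0],0],[[0.008,0,0],0],[[0.0039,0,0],0],[[0,0,0],0],[[0,0,0.008],0],[[0,0,0.014],0],[[0,0,0.014],0],[[0,0,0.008],0]]}}

```text
clock: 39.3
tool_pos: [634.4, 21.2, 53.3]
tool_rot: [-0.001, 0.98, 0.198, -0.002]
ft_force: [-0.7, 1.0, -1.0]
opening: 25.8
grip_force: 78.7
```

>>> {"fn": "move_arm", "kwargs": {"commands": [[[0,0,0.003],0],[[0,0,0],0],[[0,0,0],0],[[0,0,0],0],[[0,0,0.0],0],[[0,0,0],0],[[0,0,0],0],[[0,0,0],0],[[0,0,0],0],[[0,0,0],0]]}}

```text
clock: 40.3
tool_pos: [636.6, 21.2, 53.0]
tool_rot: [-0.0, 0.98, 0.198, -0.0]
ft_force: [-0.2, -0.2, -0.7]
opening: 25.8
grip_force: 78.7
```

>>> {"fn": "move_arm", "kwargs": {"commands": [[[0,0,0.001],0],[[0,0,0.001],0],[[0,0,0.001],0],[[0,0,0.001],0],[[0,0,0.001],0],[[0,0,0.001],0],[[0,0,0],0],[[0,0,0],0],[[0,0,0],0],[[0,0,0],0]], "newtons": 100}}

```text
clock: 41.3
tool_pos: [637.0, 21.2, 47.7]
tool_rot: [0.0, 0.98, 0.198, 0.001]
ft_force: [-1.8, 0.4, 5.8]
opening: 25.5
grip_force: 99.0
```

>>> {"fn": "move_arm", "kwargs": {"commands": [[[0,0,0.001],0],[[0,0,0.001],0],[[0,0,0.001],0],[[0,0,0.001],0],[[0,0,0.001],0],[[0,0,0],0],[[0,0,0],0],[[0,0,0],0],[[0,0,0],0],[[0,0,0],0]]}}

```text
clock: 42.3
tool_pos: [636.1, 21.2, 41.4]
tool_rot: [-0.0, 0.98, 0.198, -0.001]
ft_force: [-0.4, -0.4, -4.3]
opening: 25.2
grip_force: 99.0
```

The clips snapped: the force dropped and now pulls down. Next I press onto the gasket.

>>> {"fn": "move_arm", "kwargs": {"commands": [[[0,0,0.001],0],[[0,0,0.001],0],[[0,0,0.0005],0],[[0,0,0.0005],0],[[0,0,0.0005],0],[[0,0,0.0],0],[[0,0,0],0],[[0,0,0],0],[[0,0,0],0],[[0,0,0],0]]}}

```text
clock: 43.3
tool_pos: [636.9, 21.2, 38.8]
tool_rot: [0.0, 0.98, 0.198, 0.0]
ft_force: [0.2, -0.2, 3.1]
opening: 25.4
grip_force: 99.1
```

Another 2.5 mm.

>>> {"fn": "move_arm", "kwargs": {"commands": [[[0,0,0.0005],0],[[0,0,0.0005],0],[[0,0,0.0005],0],[[0,0,0.0005],0],[[0,0,0.0005],0],[[0,0,0.0],0],[[0,0,0],0],[[0,0,0],0],[[0,0,0],0],[[0,0,0],0]]}}

```text
clock: 44.3
tool_pos: [637.0, 21.2, 37.2]
tool_rot: [0.0, 0.98, 0.198, 0.0]
ft_force: [-2.2, 0.8, 8.4]
opening: 25.2
grip_force: 99.5
```

```bash
python3 - pics/x.png <<'E'
from c5 import *
P=wcloud(s)@M.T+o['tool_pos'];hs=cv2.cvtColor(s['img'],cv2.COLOR_RGB2HSV)
b=(hs[...,0]>95)&(hs[...,0]<125)&(hs[...,1]>100)&(s['depth']>0)&(np.hypot(P[...,0]-635,P[...,1]-22)<45)&(P[...,2]<60)&(P[...,2]>45)
q=P[b];z=np.median(q[:,2]);q=q[abs(q[:,2]-z)<2];print('flange z',z,cv2.minEnclosingCircle(q[:,:2].astype(np.float32)),np.linalg.svd(q-q.mean(0),full_matrices=False)[2][2].round(3))
o,_=state();print(o['ft_force'],o['tool_pos'],o['grip_force'])
E
```

```text
[636.95150704  21.23065834  37.21582549]
flange z 51.472347578364946 ((635.1586303710938, 21.676898956298828), 35.381351470947266) [0.001 0.001 1.   ]
[-1.55282191  0.78443773  8.43677454] [636.99257215  21.21964287  37.25160063] 99.45732593536377
```

The cap is centred to 0.3 mm, level and about 2.5 mm below home, with 8.4 N of push. I add a little margin and hand in.

>>> {"fn": "move_arm", "kwargs": {"commands": [[[0,0,0.0004],0],[[0,0,0.0004],0],[[0,0,0],0],[[0,0,0],0],[[0,0,0],0],[[0,0,0.0],0],[[0,0,0],0],[[0,0,0],0],[[0,0,0],0],[[0,0,0],0]]}}

```text
clock: 45.4
tool_pos: [637.0, 21.2, 36.8]
tool_rot: [0.0, 0.98, 0.198, 0.001]
ft_force: [-2.2, 0.7, 9.5]
opening: 24.6
grip_force: 99.7
```

Run:
```python
from station import ctrl,job
o=ctrl.observe();print(o['tool_pos'],o['ft_force'],o['grip_force'])
print(job.hand_in())
```

```text
[637.02390427  21.21271432  36.78536369] [-2.18485742  0.68566048  9.4964656 ] 99.65464353561401
the job is handed in; nothing more can be done
None
```

The filter is assembled and handed in at about 45 s: both discs are centred on the gasket, the cap is snapped in, and the gripper is still pressing it down with about 9.5 N; no verdict came back, and I viewed 11 pictures, one over the limit of 10.

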